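# Lay the next spacer slats on a board stack

### The job

Pull the top drawer of the bench cabinet all the way out to its stop, take the two dark spacer slats out of it and lay them crosswise on the two boards of the drying stack, each one straight above and in line with one of the slats under the boards, so that the next boards can go on. Set them down rather than dropping them, without shifting the stack; then push the drawer fully shut and leave the sanding block in it and everything else on the bench where it is.

Things in the scene. Friction and masses are not known exactly. Their poses are not given: they have to be found in the camera images.
- cab_edge (a point): middle of the front edge of the top of a plywood cabinet, 240 deep (x), 330 wide (y), 170 mm high, fixed to the bench, with two green drawer fronts one above the other. Axes: -x is the cabinet's front and the way the drawers come out, z up. A charger and a screw tray stand on the rear of the top (to 235 mm above the bench); its front 140 mm are clear
- cab_drawer0 (a joint): how far the top drawer is out, m: 0 shut, 0.18 at its stop. Starts up to 10 mm ajar, drags with 1 to 2 N, stays where left. Inside 195 mm deep (cabinet x), 288 wide (y); fully out, the middle of its inside is 61 mm in front of cab_edge and what lies in it clear of the cabinet's top. Heights over the bench: inner floor 95, top of side walls 148, top of front 158 mm
- cab_drawer0_handle (a point): middle of the top drawer's handle: a level steel bar 11 mm thick, 120 long (cabinet's y), 132 mm above the bench and 38 below the cabinet's top, centred 35 mm in front of the drawer front: 29 mm free behind it (fingers open 36 mm or less straddle it from above). Thin posts hold it 51 mm either side of the middle. Axes as the cabinet's; moves with the drawer
- slat_1: dark wooden spacer slat, 120 x 25 x 20 mm (its own x, y, z: long along x, 25 mm wide, 20 mm high), about 55 g; origin at the centre of its underside. Starts in the top drawer, lying flat roughly along the drawer's depth, at least 70 mm (centre to centre) from the other slat and the sanding block
- slat_2: dark wooden spacer slat, 120 x 25 x 20 mm (its own x, y, z: long along x, 25 mm wide, 20 mm high), about 55 g; origin at the centre of its underside. As slat_1, and interchangeable with it
- sander: cork sanding block with a red band, 110 x 52 x 30 mm (x, y, z), 60 g; origin at the centre of its underside; lies in the top drawer beside the slats and stays there
- board_a: pale planed board, 45 x 260 x 18 mm (its own x, y, z: long along y), about 150 g; origin at the centre of its underside. One of the two parallel boards of the stack, 10 mm apart. They lie on low_a and low_b, so their tops are 38 mm above the bench
- board_b: pale planed board, 45 x 260 x 18 mm (its own x, y, z: long along y), about 150 g; origin at the centre of its underside. The other board of the stack, on the +x side of board_a
- low_a: dark wooden spacer slat, 120 x 25 x 20 mm (its own x, y, z: long along x, 25 mm wide, 20 mm high), about 55 g; origin at the centre of its underside. Lies on the bench under both boards, square across them near their +y ends, 85 mm from the stack's middle; its ends show 10 mm beyond the boards' outer edges. A slat laid on the boards straight above it has its origin 38 mm above this one's
- low_b: dark wooden spacer slat, 120 x 25 x 20 mm (its own x, y, z: long along x, 25 mm wide, 20 mm high), about 55 g; origin at the centre of its underside. As low_a, near the boards' -y ends; 170 mm from low_a
- spare_a: pale planed board, 45 x 260 x 18 mm (its own x, y, z: long along y), about 150 g; origin at the centre of its underside. Under spare_b, a bystander: waits to go on later
- spare_b: pale planed board, 45 x 260 x 18 mm (its own x, y, z: long along y), about 150 g; origin at the centre of its underside. Lies on spare_a; bystander
- glue: yellow glue bottle with an orange cap, 60 mm across, 170 mm high; origin at the centre of its underside; bystander
- plane: steel and brass block plane, 160 x 50 x 60 mm; origin at the centre of its underside; bystander
- clamp: F-clamp lying flat, 370 mm long, with blue jaw and black handle; origin under its bar; bystander
- mallet: wooden mallet lying down, 300 mm long, head 55 mm high; origin under its handle near the head; bystander
- square: combination square lying flat, 200 mm steel blade and blue head; origin under the blade; bystander

How it is judged:
By the outcome, as a careful person would: the job done as asked, in the order asked, and still so for the second after the job is handed in, with the robot touching nothing.
It also fails if it takes over 69 s, if anything falls off the work surface, if the arm or the gripper's body presses on something with over 40 N, if the wrist force passes 120 N, or if a joint passes its speed limit or range.

### The arm

A 6-joint arm with a two-finger parallel gripper is mounted at the origin on the work surface. World frame = base frame: x ahead of the robot, y to its left, z up, the work surface at z = 0. Lengths are in m, angles in rad, forces in N, time in s.
With the tool pointing down it reaches from about 0.275 to 0.75 m from the base axis. Payload 10.2 kg.
Tool frame: the origin (TCP) lies midway between the tips of the shut fingers; the grasp point (between the pads) lies 19 mm behind it (env.hold_point_z is the distance from the TCP to the grasp point, in m); x points along the fingers, z is the direction in which the jaws open and shut, and the axes are right-handed (so a half turn about x gives the same grasp; the last joint's range is limited). The gripper opens to 85 mm and grips with 20 to 120 N. Pads are 22 mm wide; open, the fingers measure 114 mm over their backs; the gripper's body (76 mm by 85 mm) begins 54 mm behind the grasp point. The pads swing forward as they close: fully open they stand 13 mm farther back than shut.
Start: joints at [-1.493, 0.313, 1.498, -0, 1.331, -0.223], TCP at [0.156, -0.501, 0.21] pointing down, gripper open.
Joint ranges: [-2.94, 2.94], [-0.97, 2.17], [0.19, 2.56], [-1.23, 4.37], [0.02, 3.11], [-2.88, 2.88]. Speed limits (rad/s): [2.39, 2.39, 3.01, 3.14, 3.14, 3.14].

### API

Orientations are given as a unit quaternion [x, y, z, w].
In Python, from bench import env, kinematics, monitor, eyes, job gives the robot as it stands. The module is installed in compiled form; this text tells all that it offers. Calls block until the motion is done:
- env.reach(position, orientation): joint-space move of the TCP to a pose.
- env.movel(position, velocity=0.15, frame=None, guard=None): straight line of the TCP; frame=None keeps the orientation; velocity is the mean speed in m/s. With guard (N) it stops when the force on the tool has changed by that much, and returns True; else False.
- env.set_joints(angles): joint-space move.
- env.release() and env.close_gripper(effort=None): open the fingers fully, or close them until they stop; effort is the grip in N (None keeps the last).
- env.hold(seconds).
- kinematics.ik(position, orientation): joint angles nearest the present ones, or None.
- monitor.sense(): the state.
- eyes.grab_frame(name): name is "scene" or "top" or "wrist"; returns a dict with "frame" (400x640x3 uint8, red, green, blue), "mtx" (3x3 intrinsics, pixels), "view" (4x4, takes a point from world to camera coordinates). Camera axes: x right, y down, z forward; pixel columns grow to the right and rows downward; lengths in m; the calibration is good to about 2 mm. A picture is of the moment at which its call begins. There is no depth.
A pose or a line that the arm cannot do raises env.MotionError and nothing moves.
- job.hand_in(): hands the job in, once; it reports no verdict.
The state is a dict: "clock": time; "joints": joint angles; "qvel": joint speeds; "joint_efforts": joint torques, N m; "position": TCP position; "ee_rot": TCP orientation; "contact_force": force on the tool from outside, world axes, zero at the start; "ft_torque": the same for the moment, N m; "finger_gap": opening from 0.0 (shut) to 1.0 (fully open).
Only numpy, scipy, OpenCV 4.12 (cv2) and the standard library are available. Lean on these libraries where they do the work, as an engineer would, in place of code of your own. Each camera call takes 0.05 s, during which the arm holds its last target. There are 200 camera calls.

## Working session

There is one attempt and no reset: what is moved stays moved. The work goes in short steps, each a Python script; the robot and the scene stay as the last script left them, time stands still between calls to the robot, and variables do not carry over. Pictures are saved under pics/ and viewed, about 8 in all and at most 12, crops included, and the job is handed in when it is done.

```bash
mkdir -p pics; cat > h.py <<'E'
import numpy as np, cv2
from bench import env, kinematics, monitor, eyes, job
def grab(name,fn=None):
    d=eyes.grab_frame(name)
    if fn: cv2.imwrite('pics/'+fn,d["frame"][:,:,::-1])
    return d
def ray(d,uv,z):
    K=np.array(d["mtx"]);V=np.array(d["view"]);R=V[:3,:3];t=V[:3,3]
    c=-R.T@t; r=R.T@np.linalg.inv(K)@np.array([uv[0],uv[1],1.])
    return c+r*(z-c[2])/r[2]
def proj(d,p):
    V=np.array(d["view"]);q=np.array(d["mtx"])@(V[:3,:3]@np.array(p)+V[:3,3]); return q[:2]/q[2]
E
python3 - <<'E'
from h import *
import pickle
D={}
for n in("scene","top"):
    D[n]=grab(n,n+"0.png"); V=np.array(D[n]["view"]); print(n,-V[:3,:3].T@V[:3,3])
    print(D[n]["mtx"])
pickle.dump(D,open('d0.pkl','wb'))
s=monitor.sense();print(s["clock"],s["ee_rot"],s["position"],env.hold_point_z)
E
```

```text
scene [ 1.41089611 -0.71667275  1.12209814]
[[429.5675386    0.         318.04685861]
 [  0.         429.5675386  202.71503219]
 [  0.           0.           1.        ]]
top [ 0.42294718 -0.05485582  1.32784728]
[[378.95569304   0.         320.02573854]
 [  0.         378.95569304 202.9014241 ]
 [  0.           0.           1.        ]]
0.1 [ 0.41974356  0.56954549 -0.41914504  0.56899097] [ 0.15549201 -0.50119011  0.20909515] 0.0187
```

View pics/top0.png

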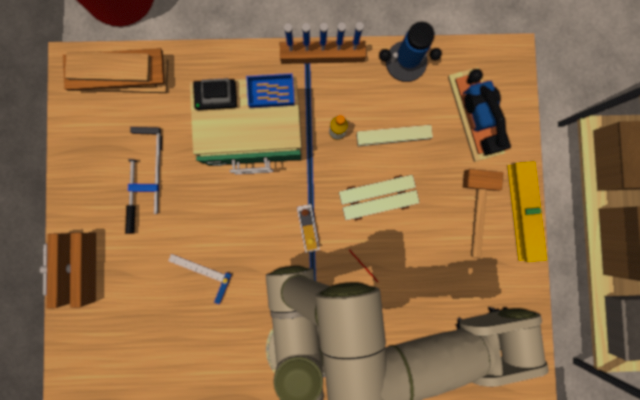

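View pics/scene0.png

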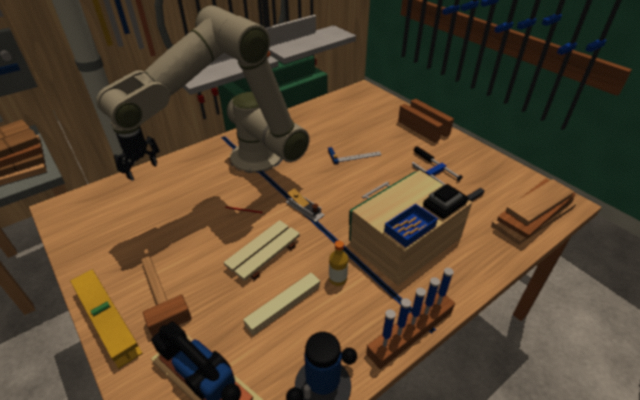

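The top view shows the cabinet at about (246,130) with its handle near (255,168). The stack is at (380,198), a spare board at (395,135), the glue at (340,125) and the plane at (308,228). The scene view agrees with this.

```bash
python3 - <<'E'
from h import *
import pickle
D=pickle.load(open('d0.pkl','rb'));d=D["top"];f=d["frame"]
hsv=cv2.cvtColor(f,cv2.COLOR_RGB2HSV)
for uv in [(250,130),(380,190),(380,208),(250,157),(255,168),(255,180),(330,160),(394,135)]: print(uv,f[uv[1],uv[0]],hsv[uv[1],uv[0]])
c=f[60:230,180:430]; cv2.imwrite('pics/crop0.png',cv2.resize(c,None,fx=3.2,fy=3.2,interpolation=cv2.INTER_CUBIC)[:,:,::-1])
# pale objects: greenish hue
m=((hsv[...,0]>=22)&(hsv[...,0]<=40)&(hsv[...,2]>130)).astype(np.uint8)
cs,_=cv2.findContours(m,cv2.RETR_EXTERNAL,cv2.CHAIN_APPROX_NONE)
for k in cs:
    if cv2.contourArea(k)<150: continue
    cx=k[:,0].mean(0)
    z=.17 if (cx[0]<305 and cx[1]<170) else .038
    P=np.array([ray(d,p,z)[:2] for p in k[:,0]],np.float32)*1000
    r=cv2.minAreaRect(P); print(cx,z,cv2.contourArea(k),np.round(r[0]),np.round(r[1]),round(r[2],1)); print(np.round(cv2.boxPoints(r)).tolist())
E
```

```text
(250, 130) [193 166 104] [ 21 118 193]
(380, 190) [191 196 144] [ 33  68 196]
(380, 208) [191 197 147] [ 34  65 197]
(250, 157) [40 84 56] [ 71 134  84]
(255, 168) [158 134 117] [ 12  66 158]
(255, 180) [191 132  74] [ 15 156 191]
(330, 160) [180 125  70] [ 15 156 180]
(394, 135) [191 188 136] [ 28  73 191]
[380.5        204.65243902] 0.038 904.0 [ 483. -285.] [ 47. 259.] 11.6
[[434.0, -162.0], [486.0, -416.0], [532.0, -407.0], [480.0, -153.0]]
[376.75151515 189.22424242] 0.038 899.5 [ 537. -273.] [ 47. 259.] 11.7
[[488.0, -151.0], [540.0, -405.0], [586.0, -395.0], [533.0, -142.0]]
[514.67692308 212.73846154] 0.038 295.5 [ 446. -745.] [328.  17.] 4.0
[[282.0, -748.0], [283.0, -765.0], [610.0, -742.0], [608.0, -725.0]]
[530.75862069 211.47413793] 0.038 1895.0 [ 449. -801.] [342.  72.] 3.5
[[276.0, -776.0], [280.0, -847.0], [622.0, -826.0], [617.0, -755.0]]
[393.77245509 134.83832335] 0.038 867.5 [ 724. -339.] [ 46. 257.] 4.5
[[691.0, -213.0], [711.0, -469.0], [757.0, -466.0], [737.0, -209.0]]
[594.53639241 255.56329114] 0.038 2261.0 [  344. -1017.] [847.  51.] 0.2
[[-79.0, -993.0], [-79.0, -1044.0], [768.0, -1042.0], [768.0, -990.0]]
[245.41029641 131.86115445] 0.17 2177.5 [715. 147.] [138. 327.] 3.1
[[637.0, 307.0], [655.0, -20.0], [792.0, -12.0], [775.0, 314.0]]
```

View pics/crop0.png

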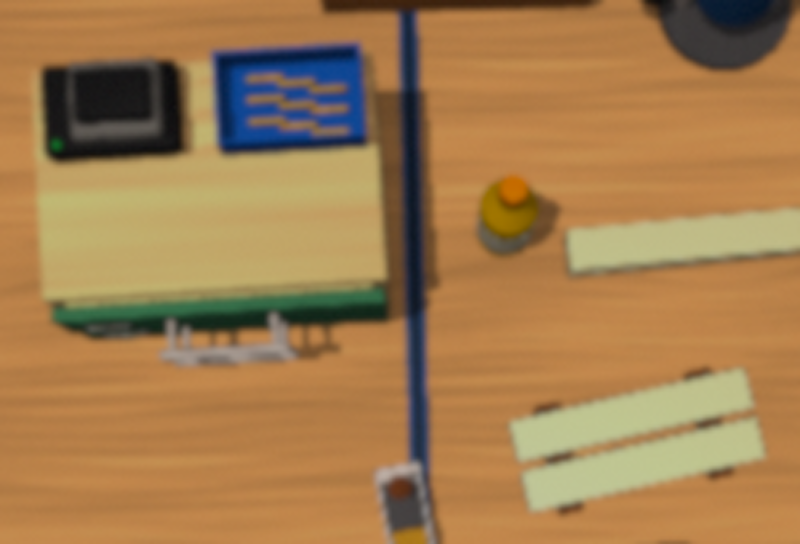

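Sizes check out: the boards measure 47x259 mm, 55 mm apart, and the cabinet front edge 327 mm. The jaws have no partial opening, so I'll hook the bar with shut fingers, their 22 mm width across the 29 mm gap. First I'll go above the handle for a close look.

```bash
cat >> h.py <<'E'
from scipy.spatial.transform import Rotation as R
def quat(yaw):
    "tool down, jaws along world direction at angle yaw+90deg (the y axis of a frame turned by yaw)"
    z=np.array([-np.sin(yaw),np.cos(yaw),0]);x=np.array([0,0,-1.]);return R.from_matrix(np.c_[x,np.cross(z,x),z]).as_quat()
YC=np.radians(3.1); CX=np.array([np.cos(YC),np.sin(YC),0]); CY=np.array([-np.sin(YC),np.cos(YC),0])
EDGE=np.array([.646,.1435,.17])
def best(p,yaw):
    "orientation (of two half turns) with the last joint nearest mid-range"
    o=[]
    for y in(yaw,yaw+np.pi):
        q=kinematics.ik(p,quat(y))
        if q is not None: o.append((abs(q[5]),y))
    return quat(min(o)[1])
E
python3 - <<'E'
from h import *
import pickle
d=pickle.load(open('d0.pkl','rb'))["top"]
for uv in[(231.6,171.6),(272,170),(252,170.7)]:
    p=ray(d,uv,.132); e=p-EDGE; print(p,e@CX,e@CY)
# ajar ~? gap centre behind bar
h=ray(d,(252,170.7),.132)
g=EDGE+CX*((h-EDGE)@CX+.020); g[2]=.26
env.close_gripper(40)
q=best(g,YC); env.reach(g,q)
w=grab("wrist","w1.png"); pickle.dump(w,open('w1.pkl','wb'))
s=monitor.sense();print(g,s["clock"],s["position"],s["joints"],s["finger_gap"])
E
```

```text
[0.59563876 0.20128183 0.132     ] -0.0471627717078499 0.060420749613146724
[0.59766481 0.07364947 0.132     ] -0.05204189778151366 -0.06713440344448482
[0.59695425 0.13689134 0.132     ] -0.0493313708505423 -0.00394664964864891
[0.61671155 0.14191379 0.26      ] 3.7083 [0.6168385  0.14117409 0.25992613] [ 4.01929145e-02  5.37691704e-01  1.03899841e+00 -9.30982423e-05
  1.56502881e+00  1.55785208e+00] 0.0010780428147844612
```

View pics/w1.png

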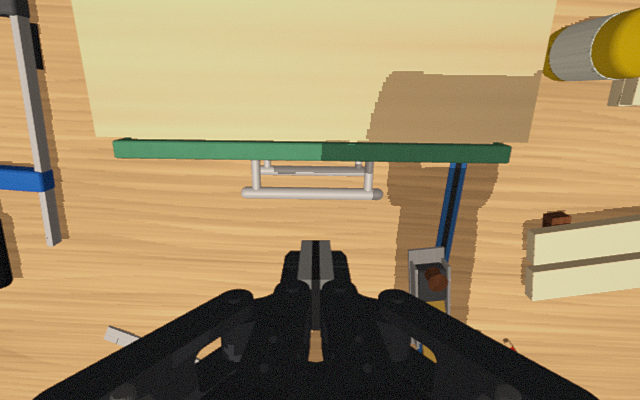

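The wrist view shows the bar from (243,193) to (382,194), the green drawer front's top band at rows 141–160, and the cabinet's front edge at row ~138. I'll cast these onto their heights and check them.

```bash
python3 - <<'E'
from h import *
import pickle
w=pickle.load(open('w1.pkl','rb'))
for uv,z in [((243,193),.132),((382,194.5),.132),((312,193.8),.132),((115,141),.158),((115,157),.158),((509,162),.158),((509,146),.158),((95,136.5),.17),((530,142),.17)]:
    p=ray(w,uv,z); e=p-EDGE; print(uv,np.round(p*1000,1),np.round([e@CX*1000,e@CY*1000],1))
print(proj(w,[.6168,.1412,.26]))
hsv=cv2.cvtColor(w["frame"],cv2.COLOR_RGB2HSV)
for c in (140,180,460,490):
  col=w["frame"][125:170,c].astype(int); print(c,[ (125+i,*v) for i,v in enumerate(col) if i%3==0])
for c in (290,340): print(c,[(185+i,v) for i,v in enumerate(w["frame"][185:203,c].sum(1))])
E
```

```text
(243, 193) [600.5 206.9 132. ] [-42.   65.7]
(382, 194.5) [606.   78.7 132. ] [-43.4 -62.6]
(312, 193.8) [603.2 143.2 132. ] [-42.8   2.1]
(115, 141) [646.9 303.4 158. ] [  9.6 159.6]
(115, 157) [633.9 305.1 158. ] [ -3.4 162. ]
(509, 162) [646.9 -15.8 158. ] [  -7.7 -159.1]
(509, 146) [659.9 -12.8 158. ] [   5.4 -156.8]
(95, 136.5) [651.6 311.1 170. ] [ 14.7 167. ]
(530, 142) [665.2 -21.1 170. ] [  10.3 -165.4]
[314.35953418 239.30212332]
140 [(125, np.int64(223), np.int64(209), np.int64(155)), (128, np.int64(223), np.int64(214), np.int64(161)), (131, np.int64(222), np.int64(213), np.int64(160)), (134, np.int64(222), np.int64(211), np.int64(157)), (137, np.int64(228), np.int64(217), np.int64(164)), (140, np.int64(28), np.int64(60), np.int64(41)), (143, np.int64(88), np.int64(151), np.int64(107)), (146, np.int64(82), np.int64(146), np.int64(104)), (149, np.int64(88), np.int64(147), np.int64(108)), (152, np.int64(93), np.int64(153), np.int64(109)), (155, np.int64(89), np.int64(149), np.int64(110)), (158, np.int64(126), np.int64(125), np.int64(87)), (161, np.int64(198), np.int64(157), 
[... 2546 characters left out ...]
98)), (191, np.uint64(534)), (192, np.uint64(571)), (193, np.uint64(618)), (194, np.uint64(628)), (195, np.uint64(599)), (196, np.uint64(560)), (197, np.uint64(538)), (198, np.uint64(501)), (199, np.uint64(497)), (200, np.uint64(505)), (201, np.uint64(505)), (202, np.uint64(508))]
340 [(185, np.uint64(495)), (186, np.uint64(508)), (187, np.uint64(450)), (188, np.uint64(323)), (189, np.uint64(395)), (190, np.uint64(454)), (191, np.uint64(507)), (192, np.uint64(553)), (193, np.uint64(579)), (194, np.uint64(622)), (195, np.uint64(621)), (196, np.uint64(589)), (197, np.uint64(555)), (198, np.uint64(506)), (199, np.uint64(475)), (200, np.uint64(487)), (201, np.uint64(471)), (202, np.uint64(495))]
```

```bash
sed -i 's/radians(3.1)/radians(2.4)/; s/^EDGE=.*/EDGE=np.array([.6584,.145,.17])/' h.py
python3 - <<'E'
from h import *
import pickle
g=np.array([.6032,.1432,0])+.020*CX; g[2]=.172
q=best(g,YC); print(env.movel(g,.1,frame=q,guard=8))
w=grab("wrist","w2.png"); pickle.dump(w,open('w2.pkl','wb'))
s=monitor.sense();print(g,s["clock"],s["position"],s["contact_force"])
print(proj(w,g))
E
```

```text
False
[0.62318246 0.14403751 0.172     ] 7.0417 [0.62320367 0.14404706 0.17204158] [-0.96698336 -1.11125398 -0.31833245]
[316.00247153 236.64071165]
```

View pics/w2.png

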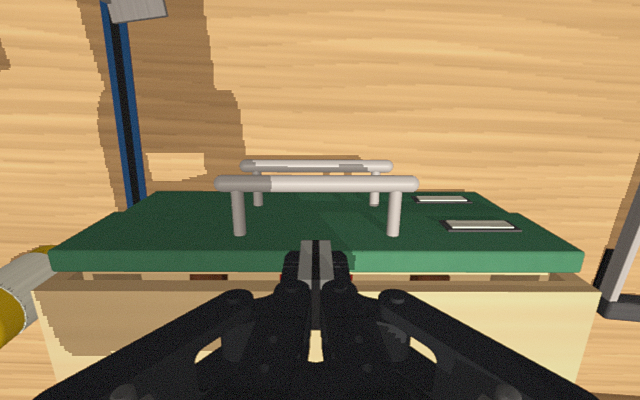

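From the cabinet side, the bar spans (217–418, ~184) and the drawer front's top outer edge is at row ~249. The camera has flipped by a half turn, so I'll recheck the positions with this view.

```bash
python3 - <<'E'
from h import *
import pickle
w=pickle.load(open('w2.pkl','rb'))
V=w["view"];print(-V[:3,:3].T@V[:3,3])
for uv,z in [((217,184),.132),((418,184),.132),((317,184),.132),((200,249),.158),((430,249),.158),((200,270),.158),((320,281),.17),((100,281),.17),((550,281),.17)]:
    p=ray(w,uv,z); e=p-EDGE; print(uv,np.round(p*1000,1),np.round([e@CX*1000,e@CY*1000],1))
col=w["frame"][:,200].astype(int).sum(1)
print([(i,int(col[i])) for i in range(168,200,2)],[(i,int(col[i])) for i in range(240,296,2)])
E
```

```text
[0.54832193 0.14017688 0.33648427]
(217, 184) [607.3  80.2 132. ] [-53.8 -62.6]
(418, 184) [602.  208.7 132. ] [-53.7  66. ]
(317, 184) [604.7 144.1 132. ] [-53.7   1.3]
(200, 249) [640.4  75.9 158. ] [-20.9 -68.3]
(430, 249) [634.8 212.5 158. ] [-20.8  68.4]
(200, 270) [654.5  75.  158. ] [ -6.9 -69.8]
(320, 281) [651.7 147.5 170. ] [-6.6  2.8]
(100, 281) [656.8  21.9 170. ] [  -6.8 -123. ]
(550, 281) [646.3 279.3 170. ] [ -6.4 134.7]
[(168, 550), (170, 531), (172, 545), (174, 557), (176, 367), (178, 364), (180, 352), (182, 368), (184, 388), (186, 376), (188, 386), (190, 322), (192, 138), (194, 151), (196, 155), (198, 150)] [(240, 158), (242, 154), (244, 169), (246, 144), (248, 158), (250, 198), (252, 223), (254, 227), (256, 220), (258, 228), (260, 217), (262, 230), (264, 214), (266, 213), (268, 218), (270, 204), (272, 472), (274, 208), (276, 171), (278, 164), (280, 287), (282, 324), (284, 322), (286, 319), (288, 314), (290, 311), (292, 452), (294, 444)]
```

```bash
python3 - <<'E'
from h import *
g=np.array([.6047,.1441,0])+.0198*CX
def st(): s=monitor.sense(); return round(s["clock"],2),np.round(s["position"],4),np.round(s["contact_force"],1)
g[2]=.172; env.movel(g,.05)
g[2]=.122; print('down',env.movel(g,.06,guard=6),st())
if st()[1][2]<.13:
    p=g-.165*CX; print('pull',env.movel(p,.09,guard=15),st())
    p=p-.035*CX; print('stop',env.movel(p,.03,guard=12),st())
grab("top","top1.png")
E
python3 -c "
import cv2;f=cv2.imread('pics/top1.png')[60:260,160:440];cv2.imwrite('pics/top1c.png',cv2.resize(f,None,fx=2.8,fy=2.8,interpolation=2))"
```

```text
down False (8.28, array([0.6247, 0.1449, 0.1225]), array([0.2, 0.4, 0.3]))
pull False (10.26, array([0.4599, 0.138 , 0.122 ]), array([-1.4,  0.1, -0.1]))
stop False (11.57, array([0.4248, 0.1365, 0.122 ]), array([ 0.2, -0.9,  0.5]))
```

View pics/top1c.png

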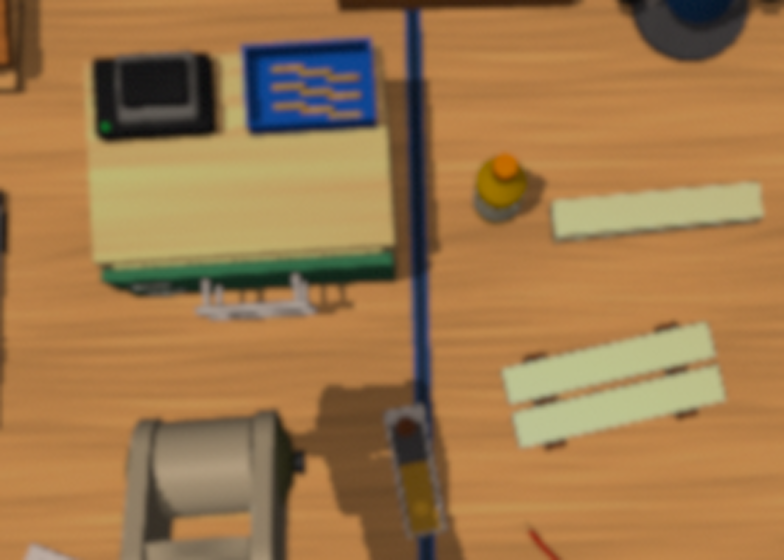

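The drawer hasn't moved: the handle is still near the same row, and the force never rose. I'll look from the present pose before trying again.

```bash
python3 - <<'E'
from h import *
import pickle
w=grab("wrist");s=grab("scene")
pickle.dump((w,s),open('w3.pkl','wb'))
a=cv2.resize(w["frame"],(480,300)); b=cv2.resize(s["frame"][90:290,200:520],(480,300),interpolation=2)
cv2.imwrite('pics/c3.png',np.vstack([a,b])[:,:,::-1])
m=monitor.sense(); print(m["finger_gap"],m["position"],m["ee_rot"])
E
```

```text
-0.00215381372311842 [0.4247206  0.13656207 0.12196295] [-0.51032275  0.48943859  0.51037175  0.4894295 ]
```

View pics/c3.png

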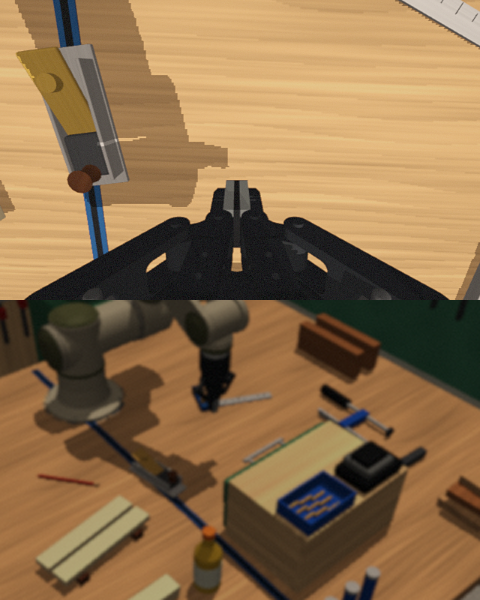

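The drawer is still shut; the fingertips slid over the bar with only 5 mm hooked below it. I'll hook deeper, with the TCP at 0.107. That leaves the gripper body 10 mm above the cabinet top. The pull will start in short steps that I check.

```bash
python3 - <<'E'
from h import *
def st(): s=monitor.sense(); return round(s["clock"],2),np.round(s["position"],4),np.round(s["contact_force"],1)
g=np.array([.6047,.1441,0])+.0198*CX
p=env and monitor.sense()["position"].copy() if hasattr(monitor.sense()["position"],'copy') else np.array(monitor.sense()["position"])
p=np.array(p);p[2]=.20;env.movel(p,.15)
g[2]=.20;env.movel(g,.2)
g[2]=.107;print('down',env.movel(g,.07,guard=6),st())
for k in(.006,.012,.02,.03): print(k,env.movel(g-k*CX,.03,guard=20),st())
w=grab("wrist","w4.png")
E
```

```text
down False (15.02, array([0.6247, 0.1449, 0.1075]), array([0.6, 0.9, 0.8]))
0.006 False (15.37, array([0.6183, 0.1447, 0.1072]), array([-0.3,  0.2,  0.4]))
0.012 False (15.72, array([0.6123, 0.1445, 0.1071]), array([-0.7,  0.5,  0.7]))
0.02 False (16.13, array([0.6043, 0.1441, 0.107 ]), array([-0.4,  0.8, -0.4]))
0.03 False (16.62, array([0.5943, 0.1437, 0.1071]), array([-0.2, -0.2,  0.6]))
```

View pics/w4.png

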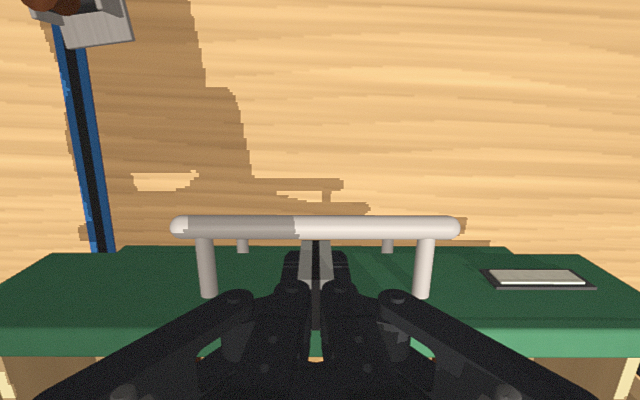

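Now hooked: the bar at row ~226 lies in front of the fingers and the drawer is coming out.

```bash
python3 - <<'E'
from h import *
import pickle
def st(): s=monitor.sense(); return round(s["clock"],2),np.round(s["position"],4),np.round(s["contact_force"],1)
g=np.array([.6047,.1441,0])+.0198*CX;g[2]=.107
print(env.movel(g-.15*CX,.08,guard=15),st())
print(env.movel(g-.22*CX,.05,guard=10),st())
p=np.array(monitor.sense()["position"]);e=p-EDGE;print('rel',e@CX,e@CY)
p=p+.003*CX;env.movel(p,.05);p[2]=.24;env.movel(p,.15)
c=EDGE-.061*CX-.02*CX;c[2]=.30
env.release() 
env.movel(c-.0*CX,.2)
w=grab("wrist","w5.png");pickle.dump(w,open('w5.pkl','wb'));print(st(),monitor.sense()["joints"])
E
```

```text
False (18.32, array([0.4747, 0.1386, 0.1069]), array([-0.3, -0.4, -0.5]))
True (19.07, array([0.4442, 0.1374, 0.1075]), array([4. , 0.5, 0.4]))
rel -0.21428952993815062 0.0013710668432620786
(22.06, array([0.5768, 0.1417, 0.2998]), array([-0.3, -0.1,  0.6])) [ 4.38096042e-02  4.31131407e-01  1.10015695e+00  5.31792660e-05
  1.60928429e+00 -1.56894169e+00]
```

View pics/w5.png

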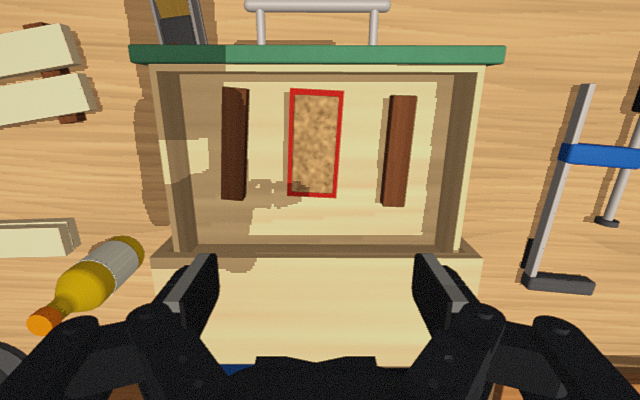

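The fully open drawer shows slats at about (235,144) and (398,151), with the sander between them at (315,143). The drawer hit its stop (guard tripped), and I'll measure the slats next.

```bash
python3 - <<'E'
from h import *
import pickle
w=pickle.load(open('w5.pkl','rb'));f=w["frame"]
hsv=cv2.cvtColor(f,cv2.COLOR_RGB2HSV)
for uv in[(228,140),(235,140),(246,140),(398,150),(384,150),(315,140)]: print(uv,hsv[uv[1],uv[0]],f[uv[1],uv[0]])
m=((hsv[...,1]>120)&(hsv[...,2]<135)&((hsv[...,0]<14)|(hsv[...,0]>170))).astype(np.uint8)
m[:80]=0;m[215:]=0;m[:,:200]=0;m[:,430:]=0
m=cv2.morphologyEx(m,cv2.MORPH_OPEN,np.ones((3,3)))
cs,_=cv2.findContours(m,cv2.RETR_EXTERNAL,cv2.CHAIN_APPROX_NONE)
for k in cs:
    if cv2.contourArea(k)<600: continue
    P=np.array([ray(w,p,.113)[:2] for p in k[:,0]],np.float32)*1000
    r=cv2.minAreaRect(P);b=cv2.boxPoints(r); c=np.r_[np.array(r[0])/1000,.17]-EDGE
    print(k[:,0].mean(0),np.round(r[0],1),np.round(r[1],1),round(r[2],1),np.round(b).tolist(),'cab',c@CX,c@CY)
for uv in[(290,89),(343,92),(337,198),(288,195)]: p=ray(w,uv,.125);print('sand',np.round(p*1000),(p-EDGE)@CX,(p-EDGE)@CY)
for uv in[(187,90),(452,90)]: p=ray(w,uv,.148);print('wall',np.round(p*1000))
for uv in [(28,20),(30,120),(60,222)]: pass
E
```

```text
(228, 140) [ 11 174  82] [82 46 26]
(235, 140) [ 10 155  82] [82 48 32]
(246, 140) [ 11 178  43] [43 24 13]
(398, 150) [ 11 171 127] [127  73  42]
(384, 150) [ 17 117 144] [144 115  78]
(315, 140) [ 17 134 181] [181 139  86]
[397.        144.8115942] [561.2 228.6] [117.9  26.7] 0.4 [[502.0, 242.0], [502.0, 215.0], [620.0, 216.0], [620.0, 242.0]] cab -0.09358044923022989 0.08755754178802341
[232.79949875 143.8320802 ] [561.2  54.1] [ 26.  118.5] 86.7 [[501.0, 45.0], [620.0, 38.0], [621.0, 64.0], [503.0, 71.0]] cab -0.10089240911827496 -0.08671688684344353
sand [501. 114. 125.] -0.1587897185930576 -0.02458698111548842
sand [501. 166. 125.] -0.15600079621232132 0.027146438923534535
sand [610. 166. 125.] -0.047130363180556294 0.02341430973264357
sand [609. 114. 125.] -0.050539412899616415 -0.029175272891136216
wall [506.  22. 148.]
wall [496. 263. 148.]
```

Slats are at (.561,.2286), yaw 0.4°, and (.561,.054), yaw −3.3°. The spacing and sizes fit. The open fingers (114 mm) have only 2–3 mm clearance between sander and wall, so I'll centre them in the gap and descend with a guard.

```bash
cat >> h.py <<'E'
def st(): s=monitor.sense(); return round(s["clock"],2),np.round(s["position"],4),np.round(s["contact_force"],1),round(s["finger_gap"],3)
def qn(yaw):
    c=np.array(monitor.sense()["ee_rot"]);return max((quat(yaw),quat(yaw+np.pi)),key=lambda q:abs(q@c))
E
python3 - <<'E'
from h import *
import pickle
q=qn(np.radians(.6))
p=np.array([.560,.2266,.19]); env.movel(p,.2,frame=q)
p[2]=.0975; hit=env.movel(p,.06,guard=5); print('down',hit,st())
if not hit:
    env.close_gripper(50); print('grip',st())
    p[2]=.12; env.movel(p,.05); p[2]=.24; env.movel(p,.15)
    print(st())
    env.movel([.60,-.27,.30],.3)
    w=grab("wrist","w6.png");pickle.dump(w,open('w6.pkl','wb'));print(st())
E
```

```text
down False (24.6, array([0.5602, 0.2267, 0.0978]), array([ 0.2, -0.6, -0.5]), 0.996)
grip (25.37, array([0.56  , 0.2266, 0.0975]), array([-0.3,  0.6, -0.2]), 0.003)
(26.92, array([0.5596, 0.2265, 0.2389]), array([-0.5,  0.3, -0.5]), 0.002)
(28.79, array([ 0.6001, -0.2691,  0.3002]), array([ 0.1, -0.1, -0.2]), 0.003)
```

The grip closed on nothing (gap 0). I'll view the frame, which also covers the stack.

View pics/w6.png

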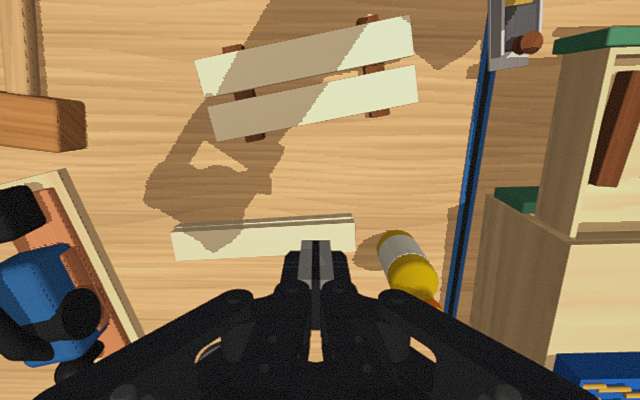

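```bash
python3 - <<'E'
from h import *
import pickle
for n,tcp in(('w5.pkl',[.5768,.1417,.2998]),('w6.pkl',[.6001,-.2691,.3002])):
    w=pickle.load(open(n,'rb')); print(n,[np.round(proj(w,np.array(tcp)+[0,0,dz]),1) for dz in(0,.013,.019,.03,.04)])
w=pickle.load(open('w6.pkl','rb'));f=w["frame"];hsv=cv2.cvtColor(f,cv2.COLOR_RGB2HSV)
m=((hsv[...,0]>=22)&(hsv[...,0]<=42)&(hsv[...,1]<110)&(hsv[...,2]>130)).astype(np.uint8)
m=cv2.morphologyEx(m,cv2.MORPH_OPEN,np.ones((3,3)))
cs,_=cv2.findContours(m,cv2.RETR_EXTERNAL,cv2.CHAIN_APPROX_NONE)
for k in cs:
    if cv2.contourArea(k)<1500: continue
    P=np.array([ray(w,p,.038)[:2] for p in k[:,0]],np.float32)*1000
    r=cv2.minAreaRect(P);print(k[:,0].mean(0),np.round(r[0],1),np.round(r[1],1),round(r[2],1))
d=((hsv[...,1]>120)&(hsv[...,2]<135)&((hsv[...,0]<14)|(hsv[...,0]>170))).astype(np.uint8)
cs,_=cv2.findContours(d,cv2.RETR_EXTERNAL,cv2.CHAIN_APPROX_NONE)
for k in cs:
    if cv2.contourArea(k)>25: print('dark',cv2.boundingRect(k),cv2.contourArea(k),np.round(ray(w,k[:,0].mean(0),.02)*1000))
E
```

```text
w5.pkl [array([316.1, 236.6]), array([316.2, 247.5]), array([316.2, 253. ]), array([316.4, 264.3]), array([316.5, 276. ])]
w6.pkl [array([316.1, 236.9]), array([316.2, 247.7]), array([316.3, 253.2]), array([316.4, 264.5]), array([316.5, 276.2])]
[592.38628763 335.6187291 ] [876.2 172.3] [ 77.3 143.9] 3.4
[264.33409091 242.11818182] [ 728.  -340.8] [ 43.1 256.6] 3.9
[361.23367698  95.62199313] [ 528.9 -220. ] [ 44.2 149. ] 11.6
[604.52722063 155.06446991] [589.4 101.2] [237.5  93.3] 16.8
[376.90291262  45.09708738] [ 469.1 -203.1] [43.9 92. ] 11.7
dark (42, 188, 89, 162) 1709.0 [ 786. -612.   20.]
dark (245, 134, 20, 9) 86.0 [ 584. -350.   20.]
dark (370, 109, 20, 9) 81.5 [ 551. -186.   20.]
dark (56, 98, 30, 54) 1099.0 [ 571. -592.   20.]
dark (234, 89, 22, 11) 123.0 [ 529. -360.   20.]
dark (589, 71, 51, 116) 3445.5 [567. 130.  20.]
dark (362, 63, 22, 11) 118.0 [ 496. -198.   20.]
dark (223, 44, 21, 9) 67.0 [ 475. -374.   20.]
dark (512, 30, 30, 24) 432.0 [465.  -7.  20.]
dark (356, 15, 23, 10) 99.5 [ 441. -208.   20.]
```

The stack is clear in this view: lower-slat ends at (366,20)/(378,113) and (233,48)/(254,138). That gives low_a ≈ (.495,−.196) and low_b ≈ (.529,−.362), 168 mm apart against the 170 given, yaw 11.6°.

The missed grip, the earlier slip over the bar and the tip row in the image (~240 rather than ~225) all suggest the real fingertips sit 16–20 mm above the reported TCP. I'll measure that by touching clear bench gently with shut fingers.

```bash
python3 - <<'E'
from h import *
env.movel([.64,-.26,.05],.25); print(st())
print(env.movel([.64,-.26,-.03],.04,guard=3),st())
p=np.array(monitor.sense()["position"]);p[2]+=.03;env.movel(p,.1)
E
```

```text
(29.96, array([ 0.6406, -0.2604,  0.0518]), array([ 0.1, -0.3,  0.7]), -0.001)
True (31.55, array([ 0.6399, -0.26  , -0.0216]), array([-1.7,  0.9,  5.5]), -0.001)
```

The real tips are 20.5 mm above the reported TCP, so all tool heights shift by −20.5 mm. Next is slat A.

```bash
cat >> h.py <<'E'
OFF=.0205; YS=np.radians(11.6)
def pick(p,yaw):
    p=np.array(p,float);p[2]=.21;env.movel(p,.35,frame=qn(yaw))
    p[2]=.15-OFF+.02;env.movel(p,.15)
    p[2]=.0975-OFF;hit=env.movel(p,.07,guard=5);print('down',hit,st())
    if hit: return False
    env.close_gripper(50);print('grip',st())
    if monitor.sense()["finger_gap"]<.1: return False
    p[2]=.21;env.movel(p,.13);print('up',st());return True
def place(t):
    t=np.array([*t,.21]);env.movel(t,.35,frame=qn(YS))
    t[2]=.05;env.movel(t,.15)
    t[2]=.038-.095+.0975-OFF-.003;print('set',env.movel(t,.03,guard=2.5),st())
    env.release();t[2]=.15;env.movel(t,.15);print('done',st())
E
python3 - <<'E'
from h import *
p=np.array(monitor.sense()["position"]);p[2]=.21;env.movel(p,.25)
env.release()
if pick([.5612,.2266],np.radians(.6)): place([.4949,-.1959])
E
```

```text
Traceback (most recent call last):
  File "h.py", line 31, in pick
    p=np.array(p,float);p[2]=.21;env.movel(p,.35,frame=qn(yaw))
                        ~^^^
IndexError: index 2 is out of bounds for axis 0 with size 2
```

```bash
sed -i 's/p=np.array(p,float);p\[2\]=.21/p=np.array([*p,.21])/' h.py
python3 - <<'E'
from h import *
if pick([.5612,.2266],np.radians(.6)): place([.4949,-.1959])
E
```

```text
down False (37.04, array([0.5615, 0.2267, 0.0775]), array([-0.2,  0.4, -0.2]), 1.0)
grip (37.62, array([0.5614, 0.2266, 0.0773]), array([0.4, 0.2, 2.5]), 0.276)
up (38.8, array([0.5609, 0.2265, 0.2091]), array([-0.6, -0.8, -0.3]), 0.277)
set True (42.3, array([ 0.4947, -0.1958,  0.0203]), array([-0.8,  0.6,  5.6]), 0.278)
done (43.94, array([ 0.4945, -0.1956,  0.1491]), array([-0.3, -0.5, -0.2]), 0.999)
```

```bash
python3 - <<'E'
from h import *
import pickle
ok=pick([.540,.0552],np.radians(-3.3))
if ok:
    place([.5083,-.3668])
    pickle.dump((grab("wrist","w7.png"),grab("top","top7.png")),open('w7.pkl','wb'))
E
```

```text
down False (46.58, array([0.5403, 0.0552, 0.0775]), array([ 0.2, -0.6,  0.2]), 1.002)
grip (47.16, array([0.5402, 0.0552, 0.0773]), array([-0.5, -0. ,  2.9]), 0.279)
up (48.33, array([0.5396, 0.0552, 0.2091]), array([-0.1, -0.2, -0.2]), 0.278)
set True (51.82, array([ 0.5081, -0.3666,  0.0203]), array([ 0.5, -0.4,  4.4]), 0.283)
done (53.46, array([ 0.508 , -0.3665,  0.1489]), array([-0.6,  0.4,  0.7]), 1.002)
```

```bash
python3 - <<'E'
import pickle,cv2,numpy as np
w,t=pickle.load(open('w7.pkl','rb'))
a=cv2.resize(w["frame"],(480,300));b=cv2.resize(t["frame"][110:260,280:520],(480,300),interpolation=2)
cv2.imwrite('pics/c7.png',np.vstack([a,b])[:,:,::-1])
E
```

```text
(no output)
```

View pics/c7.png

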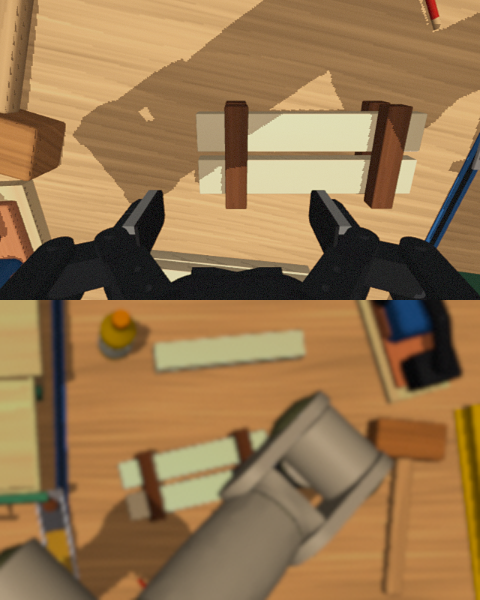

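Both slats lie across the boards, at (236,155) and (387,155) in the wrist half, each over a lower slat. I'll check the numbers quickly, then close the drawer.

```bash
python3 - <<'E'
from h import *
import pickle
w,t=pickle.load(open('w7.pkl','rb'));s=640/480
# top-face corners (wrist image, panel px): B then A ; board corners
B=[(224,105),(247,105),(247,208),(226,208)];A=[(384,105),(411,105),(393,207),(366,206)]
for n,c in(('B',B),('A',A)):
    P=np.array([ray(w,(x*s,y*s),.058)[:2] for x,y in c])*1000
    d=(P[2]+P[3]-P[0]-P[1])/2;print(n,P.mean(0).round(1),np.round(np.linalg.norm(d)),np.degrees(np.arctan2(d[1],d[0])).round(1))
for n,c in(('board corners b',[(198,160),(415,160),(413,192),(200,193)]),('board a',[(196,115),(425,114),(422,151),(198,152)])):
    P=np.array([ray(w,(x*s,y*s),.038)[:2] for x,y in c])*1000;print(n,P.round().tolist(),P.mean(0).round(1))
for x,y in((372,102),(362,153)): print('low_a bit',np.round(ray(w,(x*s,y*s),.02)*1000))
E
```

```text
B [ 527.7 -362.9] 120.0 12.1
A [ 493.5 -199.7] 118.0 12.4
board corners b [[544.0, -405.0], [493.0, -153.0], [533.0, -138.0], [586.0, -396.0]] [ 539.1 -273.3]
board a [[492.0, -416.0], [439.0, -165.0], [481.0, -150.0], [534.0, -407.0]] [ 486.4 -284.3]
low_a bit [ 439. -218.   20.]
low_a bit [ 501. -207.   20.]
```

```bash
python3 - <<'E'
from h import *
import pickle
p=np.array(monitor.sense()["position"]);p[2]=.175;env.movel(p,.2)
env.close_gripper(40)
c=EDGE-.262*CX;c[2]=.165
env.movel(c,.4,frame=qn(YC))
c[2]=.090;print('down',env.movel(c,.15,guard=5),st())
if monitor.sense()["position"][2]<.1:
    z=.09
    e=EDGE-.085*CX;e[2]=z;print('push',env.movel(e,.11,guard=15),st())
    e=EDGE-.050*CX;e[2]=z;print('shut',env.movel(e,.04,guard=12),st())
    q=np.array(monitor.sense()["position"]);print('rel',(q-EDGE)@CX)
E
```

```text
down False (56.72, array([0.3972, 0.1337, 0.0906]), array([-0.7, -0.5,  0.1]), 0.0)
push False (58.48, array([0.5733, 0.1415, 0.0901]), array([-0.4, -0.3,  0.3]), -0.002)
shut True (59.02, array([0.5912, 0.1422, 0.0894]), array([-3.3, -1.2,  3.1]), 0.001)
rel -0.06729861413954068
```

```bash
python3 - <<'E'
from h import *
p=np.array(monitor.sense()["position"])-.03*CX;env.movel(p,.1)
p[2]=.26;env.movel(p,.2);print(st())
w=grab("wrist");s=grab("scene");t=grab("top")
a=cv2.resize(w["frame"],(400,250));b=cv2.resize(s["frame"][150:350,200:520],(400,250),interpolation=2)
c=cv2.resize(t["frame"][60:240,180:468],(560,350),interpolation=2)
o=np.zeros((600,800,3),np.uint8);o[:250,:400]=a;o[:250,400:]=b;o[250:,:560]=c
cv2.imwrite('pics/c8.png',o[:,:,::-1])
E
```

```text
(60.47, array([0.5609, 0.1409, 0.2587]), array([ 0.6,  0.4, -1.2]), -0.003)
```

View pics/c8.png

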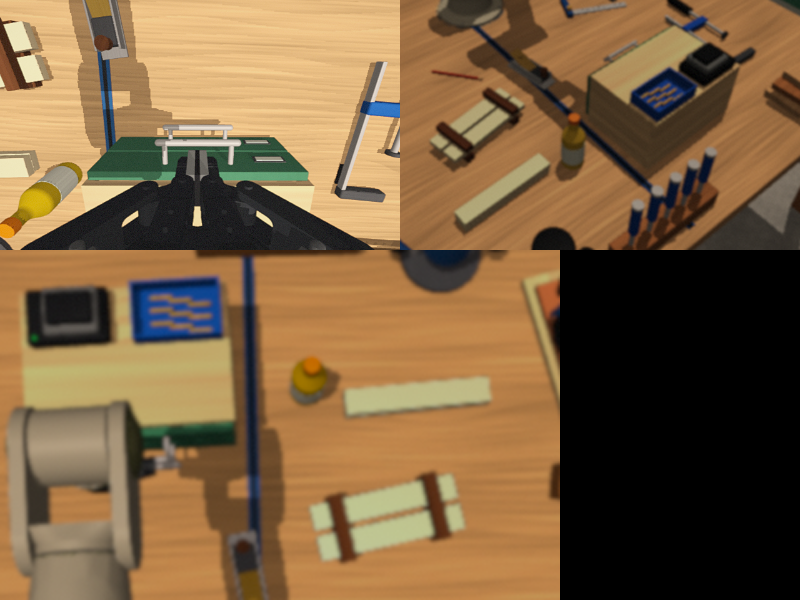

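The drawer is shut, with the green front against the cabinet in all three views. Both slats lie crosswise on the boards, and the bystanders are where they were. Handing in.

```bash
python3 -c "
from h import *
job.hand_in()"
```

```text
the job is handed in; nothing more can be done
```

I pulled the top drawer out to its stop, laid both slats crosswise on the boards over the lower slats, pushed the drawer shut and handed the job in. The robot's clock stood at about 60.5 s of the 69 s allowed.

**What went wrong on the way:** two attempts failed without disturbing anything I could see. The first hook slid over the drawer handle, and the first grip closed on nothing. A gentle touch on clear bench showed the real fingertips sit about 20 mm above the reported tool point. I corrected for that, and both grips and both placings then worked.

**Last checks:**
- **Drawer:** it stopped with the handle within about 1 mm of where it should be when shut, and the final pictures show its front closed against the cabinet. The pictures before closing show the sanding block in the drawer; I never touched it knowingly.
- **Slats:** both touched down at the expected height, with an upward force of about 5 N.
    - One measures within about 1.5 mm of its target.
    - The other measured about 4 mm off along the boards. I read its corners by eye and took that as reading error, so I left it.
    - Both read about 0.5–0.8° off the stack's angle.
- **Stack and bystanders:** the boards' centre stayed within about 1 mm of my earlier measurement. The other items look unmoved in the final pictures, though I did not measure them.

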